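# Load a boiling flask into a slanted bath pot and start the bath

## Task

Pick up the amber flask with the blue stopper and lower it gently, never dropping or jamming it, right down into the deep slanted steel pot so that it stands on the pot's floor in line with the pot, and let it go. Then press the green start button on the white control box fully down and leave it. Leave the clear flask and the orange-lidded cup where they stand.

Things in the scene. Friction and masses are not known exactly. Their poses are not given: they have to be found in the camera images.
- amber_flask: loose amber glass flask with a blue stopper fixed in it, about 150 g, 160 mm tall, upright on the table. Origin: centre of its flat foot (44 mm across), z up the neck. Round bulb 74 mm in diameter, widest 37 mm up, ending 74 mm up; straight neck 26 mm in diameter from 74 to 136 mm (grip here); lip and stopper 31 mm in diameter from 136 to 160 mm.
- flask_neck (a point): point on the axis of the amber flask's neck, 125 mm above its underside: the height to grip
- clear_flask: bystander: flask of the same shape and size in clear glass with a white stopper, loose, upright; origin at the centre of its underside. To be left alone.
- orange_cup: bystander: white specimen cup with an orange screw lid, 58 mm in diameter, 64 mm tall, loose, upright; origin at the centre of its underside. To be left alone.
- pot: deep open steel pot, fixed in a grey stand (base 210 x 150 x 12 mm). Origin: centre of its underside; z is its axis, out of the mouth, leaning 33 degrees from vertical to the robot's side; y is level, x to the far, upper side of the rim. Outside 96 mm in diameter, 111 mm long; inside 86 mm in diameter, 105 mm deep, floor 6 mm thick.
- pot_floor (a point): centre of the pot's inner floor, where the flask's underside is to stand; axes as the pot's. Behind the pot, parallel to its axis, stands a grey splash panel 110 mm wide: its face is 72 mm from the axis on the +x side and reaches 240 mm along z, so an upright gripper would hit it; lean the tool with the pot and close the fingers along the pot's y
- pot_mouth (a point): centre of the pot's mouth, 105 mm along the axis from the inner floor. Tall equipment cabinets stand on the right of the table (y below -0.26, x over 0.42), between the arm's start and the work: go round them on the robot's side
- start_button (a joint): travel of the green start button in m: 0 = up, 0.006 = fully down; spring return, fully down takes 5 N
- start_button_top (a point): centre of the top face of the round green push button, 32 mm in diameter, pressed straight down, on top of a white control box 80 x 64 x 86 mm fixed to the table; the black collar round the button ends 6 mm below its top face
Not all that is in view belongs to the job. Of the things shaped like the amber_flask, the amber one is meant.

How it is judged:
On the way, in this order (a step that is already met when the one before it is completed fails the run):
1. the amber flask stands on the floor of the slanted pot, in line with it, let go (z of amber_flask in the frame of pot_floor below 0.008 m and distance between amber_flask and pot_floor below 0.016 m and angle between the z axis of amber_flask and the z axis of pot, either way round below 0.17 rad and contact force between the fingers and amber_flask below 0.05 N and linear speed of amber_flask below 0.02 m/s), for 0.2 s.
2. the green button is pressed fully down (value of joint start_button above 0.0045 m), for 0.1 s.
At the end, for the whole second after the job is handed in: Amber flask at rest in the pot: underside within 16 mm of the floor's centre and 8 mm above it at most, axis within 0.17 rad of the pot's; then the button was pressed 4.5 mm or more and is up again; clear flask and orange-lidded cup upright, within 30 mm of their starts (z of amber_flask in the frame of pot_floor below 0.008 m and distance between amber_flask and pot_floor below 0.016 m and angle between the z axis of amber_flask and the z axis of pot, either way round below 0.17 rad and linear speed of amber_flask below 0.02 m/s and value of joint start_button below 0.002 m and distance of each of clear_flask, orange_cup from where it was at the start of the episode below 0.03 m and angle between each of clear_flask, orange_cup's own z axis and vertical below 0.2 rad); the robot touches nothing.
It fails at once if the amber flask hits or presses on the pot with more than 22 N (dropped or jammed) (contact force between amber_flask and pot above 22 N).
It fails at once if the clear flask is moved more than 30 mm (distance of clear_flask from where it was at the start of the episode above 0.03 m).
It fails at once if the orange-lidded cup is moved more than 30 mm (distance of orange_cup from where it was at the start of the episode above 0.03 m).
It also fails if it takes over 67 s, if anything falls off the work surface, if the arm or the gripper's body presses on something with over 40 N, if the wrist force passes 120 N, or if a joint passes its speed limit or range.

## Robot

A 6-joint arm with a two-finger parallel gripper is mounted at the origin on a cart in front of the work surface, level with it; the furniture and walls round the work are solid. World frame = base frame: x ahead of the robot, y to its left, z up, the work surface at z = 0. Lengths are in m, angles in rad, forces in N, time in s.
With the tool pointing down it reaches from about 0.2 to 0.875 m from the base axis. Payload 3.4 kg.
Tool frame: the origin (TCP) lies between the finger pads; the fingertips stand 25 mm ahead of it and the grasp point (between the pads) lies 6 mm ahead of it (r.nose_length is the z of the fingertips in the tool frame, in m); z points along the fingers, y is the line along which they close (so a half turn about z gives the same grasp; the last joint's range is limited). The gripper opens to 94 mm and grips with 3 to 60 N. Pads are 16 mm wide; open, the fingers measure 119 mm over their backs; the gripper's body (75 mm by 177 mm) begins 78 mm behind the grasp point.
Start: joints at [1.019, 0.276, 1.505, -0, 1.361, -0.121], TCP at [0.24, 0.522, 0.23] pointing down, gripper open.
Joint ranges: [-2.89, 2.89], [-0.75, 2.08], [0.22, 2.7], [-1.18, 4.32], [0.11, 2.71], [-2.7, 2.7]. Speed limits (rad/s): [2.57, 2.57, 3.14, 3.14, 3.14, 3.14].

## Interface

Orientations are given as a unit quaternion [w, x, y, z].
In Python, from plant import r, gripper_to, inverse_kinematics, vision, models, telemetry gives the robot as it stands. Calls block until the motion is done:
- r.move_to(position, orientation): joint-space move of the TCP to a pose.
- r.move_l(position, rot=None, vel=0.15, guard=None): straight line of the TCP; rot=None keeps the orientation; vel is the mean speed in m/s. With guard (N) it stops when the force on the tool has changed by that much, and returns True; else False.
- r.movej(angles): joint-space move.
- gripper_to(opening, f_grip=None): finger opening in m; f_grip is the grip in N (None keeps the last); returns when the fingers have stopped.
- r.hold(seconds).
- inverse_kinematics(position, orientation): joint angles nearest the present ones, or None.
- vision.snapshot(name): name is "scene" or "top"; returns the picture (400x640x3 uint8, red, green, blue); there is no depth.
- vision.get_calibration(name): a dict with "fx", "fy", "cx", "cy" (pixels), "D" ([k1, k2, p1, p2, k3] as OpenCV has them; the pictures are not rectified), "position" and "orientation" of the camera in the world. Camera axes: x right, y down, z forward; pixel columns grow to the right and rows downward; lengths in m; the calibration is good to about 2 mm. A picture is of the moment at which its call begins. get_calibration takes no time and is no camera call.
A pose or a line that the arm cannot do raises r.PlanningError and nothing moves.
- r.sign_off(): hands the job in; it is judged then, once.
Trained networks look in the newest picture that a camera, given by its name, has taken for a name from the list of things; names that differ only in an ending like _2 or _b are one class to them, and where a whole thing is asked for, a point or a joint stands for the part that bears it (a point fixed in the world has none). Each returns a list of dicts, best first, with "score" (0 to 1); they miss things now and then, are a little off and sometimes report something else, mostly with a low value. They report only what shows in the picture. A call takes as long as a camera call. They do not tell look-alikes from the thing itself.
- models.boxes_of(thing, camera): "at" ([x, y, z] in m, in world coordinates, good to about 4 mm: the middle of the surface that is visible of it).
- models.regions_of(thing, camera): "pixels" (400x640 bool, what is visible of it).
- models.mark_of(thing, camera): "at" ([x, y, z] in m, in world coordinates, good to about 4 mm: a listed point, or the origin of a listed thing).
Readings, each from a call of its own:
- telemetry.current_t(): time.
- telemetry.current_joints(): joint angles.
- telemetry.current_dq(): joint speeds.
- telemetry.current_joint_efforts(): joint torques, N m.
- telemetry.current_ee_pos(): TCP position.
- telemetry.current_tool_rot(): TCP orientation.
- telemetry.current_wrist_force(): force on the tool from outside, world axes, zero at the start.
- telemetry.current_torque(): the same for the moment, N m.
- telemetry.current_opening(): finger opening in m.
- telemetry.current_finger_force(): force on a finger pad.
Only numpy, scipy, OpenCV 4.12 (cv2) and the standard library are available. Lean on these libraries where they do the work, as an engineer would, in place of code of your own. Each camera call takes 0.05 s, during which the arm holds its last target. There are 200 camera calls.

## Working session

There is one attempt and no reset: what is moved stays moved. The work goes in short steps, each a Python script; the robot and the scene stay as the last script left them, time stands still between calls to the robot, and variables do not carry over. Pictures are saved under pics/ and viewed, at most 10 in all, crops included, and the job is handed in when it is done.

```bash
mkdir -p pics; ls
python3 - <<'E'
from plant import r, vision, models, telemetry
import cv2, numpy as np
for c in ("scene","top"):
    im=vision.snapshot(c); cv2.imwrite(f"pics/{c}0.png",im[:,:,::-1])
    k=vision.get_calibration(c); print(c,{a:np.round(b,3).tolist() for a,b in k.items()})
    for t in ("amber_flask","flask_neck","clear_flask","orange_cup","pot","pot_floor","pot_mouth","start_button_top"):
        print(t,[(np.round(d["at"],3).tolist(),round(d["score"],2)) for d in models.mark_of(t,c)])
print(telemetry.current_t(), telemetry.current_tool_rot(), r.nose_length)
E
```

```text
pics
scene {'fx': 459.349, 'fy': 459.349, 'cx': 319.065, 'cy': 196.923, 'D': [-0.1, 0.0, 0.0, 0.0, 0.0], 'position': [0.088, -0.433, 0.861], 'orientation': [-0.317, 0.843, -0.406, 0.155]}
amber_flask [([0.765, 0.101, 0.002], 0.88), ([0.458, -0.118, 0.0], 0.73)]
flask_neck [([0.456, -0.118, 0.119], 0.63), ([0.764, 0.104, 0.125], 0.56)]
clear_flask [([0.446, 0.086, 0.002], 0.97)]
orange_cup [([0.441, -0.018, -0.001], 0.96), ([0.739, -0.042, 0.052], 0.43)]
pot [([0.739, -0.042, 0.048], 0.88), ([0.457, -0.122, 0.124], 0.64), ([0.57, 0.118, 0.11], 0.36)]
pot_floor [([0.734, -0.048, 0.056], 0.84)]
pot_mouth [([0.678, -0.044, 0.143], 0.72)]
start_button_top [([0.571, 0.12, 0.113], 0.67)]
top {'fx': 409.798, 'fy': 409.798, 'cx': 316.94, 'cy': 200.078, 'D': [-0.108, 0.0, 0.0, 0.0, 0.0], 'position': [0.502, -0.018, 0.971], 'orientation': [0.052, -0.696, 0.715, -0.029]}
amber_flask [([0.45, -0.123, 0.0], 0.69), ([0.764, 0.109, -0.001], 0.59)]
flask_neck [([0.759, 0.101, 0.125], 0.84)]
clear_flask [([0.444, 0.094, 0.002], 0.56)]
orange_cup [([0.444, -0.021, -0.004], 0.85)]
pot [([0.74, -0.047, 0.05], 0.55)]
pot_floor [([0.732, -0.039, 0.056], 0.64)]
pot_mouth [([0.68, -0.043, 0.144], 0.75)]
start_button_top [([0.68, -0.041, 0.146], 0.3)]
0.9 [1.25943746e-05 2.13716256e-01 9.76895777e-01 5.79501112e-05] 0.025
```

View pics/scene0.png

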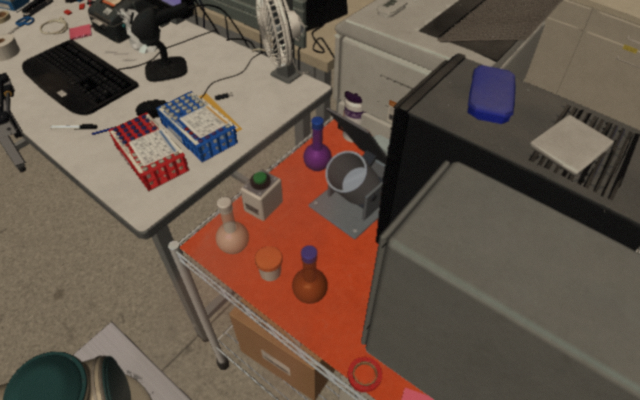

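View pics/top0.png

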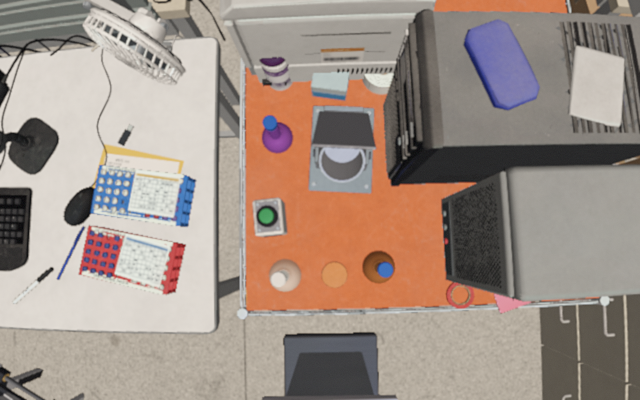

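Candidates: the flask at scene (310,285) / top (380,267) is amber-brown with a blue stopper. The one at scene (317,150) / top (277,135) has a purple body, and the one at scene (230,230) is clear with a white stopper. The first fits the description. I'll confirm it with a crop that has the models projected on it, after refining the positions.

```bash
cat > h.py <<'E'
import numpy as np, cv2
from scipy.spatial.transform import Rotation as R
from plant import r, gripper_to, inverse_kinematics, vision, models, telemetry
S,C=np.sin(np.radians(33)),np.cos(np.radians(33))
def cam(c):
    k=vision.get_calibration(c); q=k["orientation"]
    Rc=R.from_quat([q[1],q[2],q[3],q[0]]).as_matrix().T
    return np.array([[k["fx"],0,k["cx"]],[0,k["fy"],k["cy"]],[0,0,1]]),np.array(k["D"]),Rc,-Rc@np.array(k["position"])
def proj(P,c):
    K,D,Rc,t=cam(c); return cv2.projectPoints(np.asarray(P,float).reshape(-1,1,3),cv2.Rodrigues(Rc)[0],t,K,D)[0].reshape(-1,2)
def tri(ps,pt):
    A=[]
    for c,uv in (("scene",ps),("top",pt)):
        K,D,Rc,t=cam(c); u=cv2.undistortPoints(np.array([[uv]],float),K,D)[0,0]; M=np.c_[Rc,t]
        A+= [u[0]*M[2]-M[0],u[1]*M[2]-M[1]]
    X=np.linalg.svd(np.array(A))[2][-1]; return X[:3]/X[3]
def quat(m):
    x,y,z,w=R.from_matrix(m).as_quat(); return [w,x,y,z]
def pot_axes(yaw): return R.from_euler("z",yaw).as_matrix()@np.array([[C,0,-S],[0,1,0],[S,0,C]])
def tool(yaw,lean=True):   # tool z = -pot z, tool y = pot y
    M=pot_axes(yaw) if lean else R.from_euler("z",yaw).as_matrix()
    return quat(M@np.diag([-1,1,-1.]))
def circle(o,M,rad,h,n=72):
    a=np.linspace(0,2*np.pi,n); return o+(M@np.array([rad*np.cos(a),rad*np.sin(a),h+0*a])).T
E
python3 - <<'E'
from h import *
acc={}
ims={}
for i in range(3):
  for c in ("scene","top"):
    ims[c]=vision.snapshot(c)
    for t in ("amber_flask","flask_neck","pot_floor","pot_mouth","start_button_top"):
        for d in models.mark_of(t,c):
            p=np.array(d["at"])
            if t in("amber_flask","flask_neck") and p[0]>.6: continue
            if t=="start_button_top" and (p[1]<.05): continue
            if "pot" in t and (abs(p[1]+.044)>.03 or p[0]<.6): continue
            acc.setdefault((t,c),[]).append(p)
for k,v in acc.items(): print(k,len(v),np.mean(v,0).round(4),np.std(v,0).round(4))
m=lambda t:np.mean([np.mean(acc[t,c],0) for c in("scene","top") if (t,c) in acc],0)
# colour centroids: blue stopper, green button
cen={}
for c,b in (("scene",(295,240,325,275)),("top",(365,250,400,285))):
    hsv=cv2.cvtColor(ims[c],cv2.COLOR_RGB2HSV); x0,y0,x1,y1=b
    s=hsv[y0:y1,x0:x1]; mk=(abs(s[...,0].astype(int)-117)<14)&(s[...,1]>110)
    v,u=np.nonzero(mk); cen[c]=(u.mean()+x0,v.mean()+y0); print("blue",c,cen[c],mk.sum(),u.min()+x0,u.max()+x0,v.min()+y0,v.max()+y0)
print("stopper tri",tri(cen["scene"],cen["top"]))
f=m("amber_flask");f[2]=0; F=m("pot_floor");Mo=m("pot_mouth");B=m("start_button_top")
yaw=np.arctan2((F-Mo)[1],(F-Mo)[0]); print("flask",f,"F",F,"M",Mo,"B",B,"yaw",yaw)
A=pot_axes(0)
out=[]
for c,b in (("scene",(220,110,400,310)),("top",(240,95,420,295))):
    x0,y0,x1,y1=b; k=3; im=cv2.resize(ims[c][y0:y1,x0:x1,::-1],None,fx=2.2,fy=2.2,interpolation=cv2.INTER_CUBIC)
    for P,col in [(circle(f,np.eye(3),.0155,.160),(0,255,255)),(circle(f,np.eye(3),.037,.037),(255,255,0)),(circle(F,A,.043,.105),(0,0,255)),(circle(F,A,.048,.105),(0,255,0)),(circle(B,np.eye(3),.016,0),(255,0,255))]:
        cv2.polylines(im,[np.int32((proj(P,c)-[x0,y0]+.5)*2.2*16)],False,col,1,cv2.LINE_AA,4)
    out.append(im)
cv2.imwrite("pics/ov1.png",np.hstack(out))
E
```

```text
('amber_flask', 'scene') 3 [ 0.4572 -0.1193 -0.0012] [0.0014 0.001  0.0007]
('flask_neck', 'scene') 3 [ 0.4564 -0.1187  0.1227] [0.001  0.0004 0.0004]
('pot_floor', 'scene') 3 [ 0.7343 -0.0481  0.0549] [0.0024 0.0012 0.0008]
('pot_mouth', 'scene') 3 [ 0.6785 -0.0437  0.1444] [0.0012 0.0005 0.0006]
('amber_flask', 'top') 4 [ 0.4543 -0.1218  0.0329] [0.0019 0.0021 0.055 ]
('flask_neck', 'top') 4 [ 0.4513 -0.0678  0.0943] [0.0051 0.0918 0.0547]
('pot_floor', 'top') 2 [ 0.7347 -0.0432  0.0545] [0.0003 0.0006 0.0003]
('pot_mouth', 'top') 3 [ 0.6786 -0.0425  0.1474] [0.0001 0.0017 0.0005]
('start_button_top', 'top') 3 [0.5704 0.1217 0.1089] [0.0015 0.0007 0.0009]
('start_button_top', 'scene') 2 [0.5716 0.1202 0.1109] [0.0003 0.0011 0.0007]
blue scene (np.float64(308.8125), np.float64(254.5625)) 16 303 314 250 257
blue top (np.float64(384.8092485549133), np.float64(269.21387283236993)) 173 378 392 262 276
stopper tri [ 0.45536302 -0.12179253  0.15107206]
flask [ 0.4557375  -0.12055417  0.        ] F [ 0.73448333 -0.04560833  0.05471667] M [ 0.67856667 -0.04308333  0.14586667] B [0.571      0.12090833 0.10988333] yaw -0.04512582737759241
```

View pics/ov1.png

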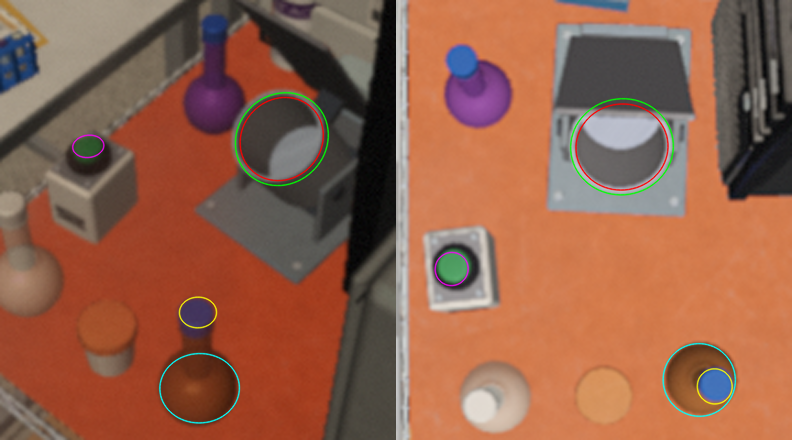

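The crop shows the amber-brown flask with its blue stopper at crop (198,385) and (700,385), with the projected outlines matching it. The purple one at (213,100) and the clear one are the look-alikes. The pot rim fits at (282,138) and (622,146). Next I take the pot's yaw from the base's edges and pick up the flask.

Run:
```python
from h import *
K,D,Rc,t=cam("top"); pos=-Rc.T@t
pts=np.array([(557,24),(548,208),(686,215),(691,29)],float); uv=(pts-[396,0])/2.2+[240,95]-.5
u=cv2.undistortPoints(uv.reshape(-1,1,2),K,D).reshape(-1,2); d=np.c_[u,np.ones(4)]@Rc
P=pos+d*((.012-pos[2])/d[:,2])[:,None]; print(P.round(3)); 
for a,b in((1,0),(2,3)): v=P[b]-P[a]; print("yaw",np.arctan2(v[1],v[0]))
f=np.array([.4555,-.1208,0]); q0=tool(0,False)
for p,q in [(f+[0,0,.33],q0),(f+[0,0,.131],q0)]: print(inverse_kinematics(p,q))
F=np.array([.735,-.0445,.056])
for yaw in(0,-.045):
  A=pot_axes(yaw)
  for h in(.131,.30): print(h,F+A[:,2]*h,inverse_kinematics(F+A[:,2]*h,tool(yaw)))
print(inverse_kinematics([.571,.121,.2],q0), telemetry.current_t())
```

```text
[[ 0.847  0.017  0.012]
 [ 0.641  0.031  0.012]
 [ 0.629 -0.117  0.012]
 [ 0.836 -0.131  0.012]]
yaw -0.07098887197615217
yaw -0.07082166809077423
[-4.07042189e-01  7.37621961e-02  1.51856684e+00 -4.44089210e-16
  1.54926362e+00 -1.97783852e+00]
[-4.07042189e-01  2.03460014e-01  1.87406010e+00 -4.44089210e-16
  1.06407254e+00 -1.97783852e+00]
0.131 [ 0.66365229 -0.0445      0.16586584] [-0.24469859  0.22422884  1.9177627   0.30449325  0.45571038 -2.05227411]
0.3 [ 0.57160829 -0.0445      0.30760117] [-0.30485674 -0.04539595  1.83874194  0.2283812   0.80678693 -1.98825457]
0.131 [ 0.66372451 -0.04129044  0.16586584] [-0.21890237  0.22322598  1.91920131  0.22322345  0.43972703 -1.91967185]
0.3 [ 0.5717737  -0.03714985  0.30760117] [-0.26206806 -0.04739942  1.84059818  0.16586241  0.79013829 -1.87095912]
[ 8.96370110e-02  3.07048913e-01  1.53678062e+00 -4.44089210e-16
  1.29776312e+00 -1.48115932e+00] 2.7
```

Run:
```python
from h import *
f=np.array([.4555,-.1208,0]); q0=tool(-.071,False)
p=telemetry.current_ee_pos(); r.move_l([p[0],p[1],.34],vel=.2)
gripper_to(.06,30)
r.move_to(f+[0,0,.34],q0)
# check position before descent
r.move_l(f+[0,0,.20],vel=.2)
print("stop",r.move_l(f+[0,0,.131],vel=.08,guard=4),telemetry.current_ee_pos(),telemetry.current_t())
ims=[]
for c in("scene","top"): im=vision.snapshot(c); ims.append(cv2.resize(im[180:320,230:430,::-1],None,fx=2,fy=2))
cv2.imwrite("pics/g1.png",np.hstack(ims))
```

```text
stop False [ 0.45594687 -0.12099911  0.13144976] 8.3667
```

View pics/g1.png

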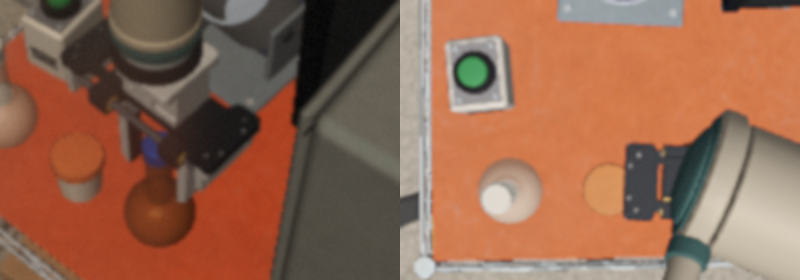

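The neck stands between the open fingers at crop (155,165). I close, lift and lean over the pot.

Run:
```python
from h import *
gripper_to(.015,45); r.hold(.2)
print("open",telemetry.current_opening(),telemetry.current_finger_force())
p=np.array(telemetry.current_ee_pos()); r.move_l(p+[0,0,.22],vel=.15)
print("open",telemetry.current_opening(),telemetry.current_wrist_force())
F=np.array([.735,-.047,.056]);y=-.071;A=pot_axes(y)
r.move_l(F+A[:,2]*.30,rot=tool(y),vel=.12); r.hold(.3)
P=np.array(telemetry.current_ee_pos()); print(P,F+A[:,2]*.30,telemetry.current_tool_rot(),tool(y),telemetry.current_wrist_force(),telemetry.current_t())
f=P-A[:,2]*.131
out=[]
for c,(x0,y0,x1,y1) in (("scene",(240,80,420,260)),("top",(260,70,440,250))):
    im=vision.snapshot(c)
    for t in("amber_flask","flask_neck","pot_mouth","pot_floor"): print(c,t,[(np.round(d["at"],3).tolist(),round(d["score"],2)) for d in models.mark_of(t,c)])
    im=cv2.resize(im[y0:y1,x0:x1,::-1],None,fx=2.2,fy=2.2,interpolation=cv2.INTER_CUBIC)
    for Q,col in [(circle(f,A,.022,0),(0,255,255)),(circle(f,A,.037,.037),(255,255,0)),(circle(F,A,.043,.105),(0,0,255)),(circle(F,A,.048,.105),(0,255,0))]:
        cv2.polylines(im,[np.int32((proj(Q,c)-[x0,y0]+.5)*2.2*16)],False,col,1,cv2.LINE_AA,4)
    out.append(im)
print("pred foot",f)
cv2.imwrite("pics/g2.png",np.hstack(out))
```

```text
open 0.030281748398887386 45.00017523765564
open 0.030195905239011996 [ 0.95301663  0.07693235 -1.73799317]
[ 0.57213414 -0.035639    0.30775922] [ 0.57201995 -0.03540893  0.30760117] [ 0.28388935  0.03420073  0.95819338 -0.01012871] [np.float64(0.2838363983291227), np.float64(0.034030951618932485), np.float64(0.9582156220311908), np.float64(-0.010080427115929455)] [-0.24592527 -0.09897037 -2.1316936 ] 12.5667
scene amber_flask [([0.645, -0.038, 0.199], 0.77), ([0.764, 0.102, 0.003], 0.58)]
scene flask_neck []
scene pot_mouth [([0.681, -0.043, 0.145], 0.91)]
scene pot_floor [([0.733, -0.046, 0.055], 0.62)]
top amber_flask [([0.763, 0.108, -0.002], 0.7), ([0.642, -0.041, 0.197], 0.63)]
top flask_neck [([0.575, -0.038, 0.304], 0.95), ([0.759, 0.101, 0.126], 0.89)]
top pot_mouth [([0.678, -0.044, 0.147], 0.74)]
top pot_floor [([0.733, -0.04, 0.057], 0.67)]
pred foot [ 0.6433021  -0.04070043  0.19789338]
```

View pics/g2.png

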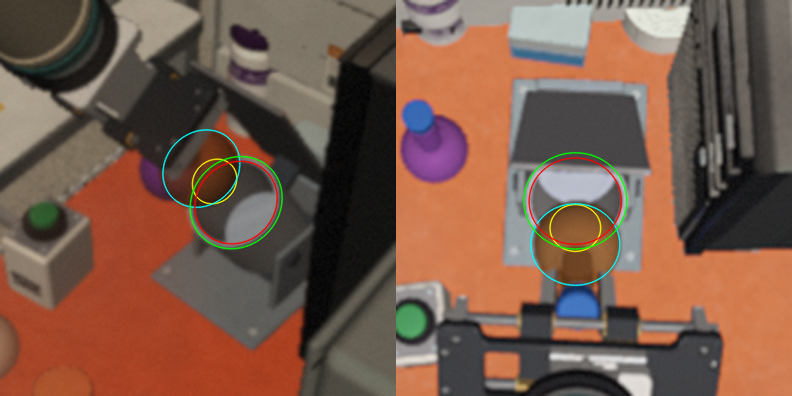

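The flask lines up with the pot in both views, with the bulb at crop (575,245) matching its predicted outline and the rim at (235,202)/(577,200). I go down the axis with a guard.

Run:
```python
from h import *
F=np.array([.735,-.047,.056]);y=-.071;A=pot_axes(y); q=tool(y)
def st(s):
    P=np.array(telemetry.current_ee_pos()); print(s,"foot in pot",(A.T@(P-F)-[0,0,.131]).round(4),"w",(A.T@np.array(telemetry.current_wrist_force())).round(2),round(telemetry.current_opening(),4),round(telemetry.current_t(),1))
st("0")
for h,v,g in((.09,.1,4),(.04,.06,4),(.012,.04,4),(-.010,.02,4)):
    hit=r.move_l(F+A[:,2]*(.131+h),rot=q,vel=v,guard=g); st((h,hit))
    if hit: break
```

```text
0 foot in pot [-0.     0.     0.169] w [-0.63  0.84 -0.92] 0.0305 13.1
(0.09, False) foot in pot [ 0.0005 -0.      0.0904] w [-0.68 -0.07 -1.5 ] 0.0299 14.0
(0.04, False) foot in pot [ 0.0003 -0.      0.0401] w [-0.09 -0.09 -0.56] 0.0303 15.0
(0.012, False) foot in pot [ 0.0001 -0.      0.0119] w [ 0.16  0.17 -0.5 ] 0.0304 15.8
(-0.01, True) foot in pot [-0.0008  0.0005  0.001 ] w [0.21 0.98 2.59] 0.0306 16.5
```

Floor contact came where predicted. I move it to the lower wall so it doesn't tip when released, then touch down again.

Run:
```python
from h import *
F=np.array([.735,-.047,.056]);y=-.071;A=pot_axes(y); q=tool(y)
def st(s):
    P=np.array(telemetry.current_ee_pos()); l=A.T@(P-F)-[0,0,.131]; print(s,"foot in pot",l.round(4),"w",(A.T@np.array(telemetry.current_wrist_force())).round(2),round(telemetry.current_opening(),4),round(telemetry.current_t(),1)); return l
go=lambda l,v,g=None: r.move_l(F+A@(np.array(l)+[0,0,.131]),rot=q,vel=v,guard=g)
l=st(0); go([0,0,.0025],.02); l=st("up")
hit=go([-.008,0,.0025],.01,2.5); l=st(("side",hit))
hit=go([l[0]+.0005,0,-.006],.01,2.5); l=st(("down",hit))
out=[]
for c,(x0,y0,x1,y1) in (("scene",(280,110,420,250)),("top",(280,90,420,230))):
    im=vision.snapshot(c); print(c,[(np.round(A.T@(np.array(d["at"])-F),4).tolist(),round(d["score"],2)) for d in models.mark_of("amber_flask",c)])
    out.append(cv2.resize(im[y0:y1,x0:x1,::-1],None,fx=2.8,fy=2.8,interpolation=cv2.INTER_CUBIC))
cv2.imwrite("pics/g3.png",np.hstack(out))
```

```text
0 foot in pot [-0.0008  0.0005  0.001 ] w [0.21 0.98 2.59] 0.0306 16.5
up foot in pot [-0.0005 -0.0001  0.0023] w [-0.37  0.16 -1.51] 0.0301 16.8
('side', False) foot in pot [-0.0069 -0.0001  0.0028] w [ 1.04  0.3  -0.52] 0.03 17.7
('down', True) foot in pot [-0.0066 -0.0002  0.0011] w [0.45 0.41 1.76] 0.0304 18.1
scene [([-0.0145, 0.1481, -0.0499], 0.6), ([-0.0058, 0.0005, -0.0019], 0.57)]
top [([-0.0063, -0.0032, 0.0006], 0.94), ([-0.0159, 0.156, -0.0536], 0.94)]
```

View pics/g3.png

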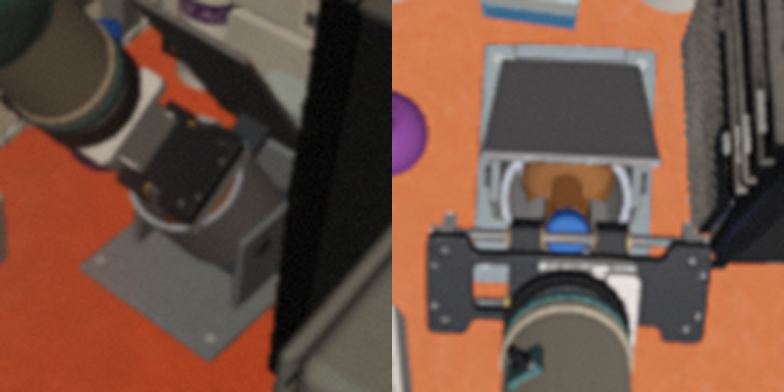

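The flask stands deep in the pot against its lower wall, with the bulb at crop (565,180) and the stopper at (568,225) between the fingers. I release slowly and retreat.

Run:
```python
from h import *
F=np.array([.735,-.047,.056]);y=-.071;A=pot_axes(y); q=tool(y)
go=lambda l,v,g=None: r.move_l(F+A@(np.array(l)+[0,0,.131]),rot=q,vel=v,guard=g)
l=A.T@(np.array(telemetry.current_ee_pos())-F)-[0,0,.131]
gripper_to(.030,3); gripper_to(.034,3); r.hold(.2); gripper_to(.056); r.hold(.4)
print(telemetry.current_opening(),telemetry.current_finger_force(),telemetry.current_wrist_force())
print(go([l[0],l[1],.10],.08,6)); go([l[0],l[1],.17],.2)
r.move_to([.45,.03,.36],tool(0,False))
out=[]
for c,(x0,y0,x1,y1) in (("scene",(230,110,420,300)),("top",(240,90,430,280))):
    im=vision.snapshot(c)
    for t in("amber_flask","flask_neck","start_button_top"): print(c,t,[(np.round(A.T@(np.array(d["at"])-F),4).tolist() if t!="start_button_top" else d["at"],round(d["score"],2)) for d in models.mark_of(t,c)])
    out.append(cv2.resize(im[y0:y1,x0:x1,::-1],None,fx=2.1,fy=2.1,interpolation=cv2.INTER_CUBIC))
cv2.imwrite("pics/g4.png",np.hstack(out)); print(telemetry.current_t())
```

```text
0.05593295534865011 0.0 [0.10768626 0.68694981 0.46291954]
False
scene amber_flask [([-0.0143, 0.1499, -0.0526], 0.88), ([-0.0068, -0.0006, 0.0011], 0.8), ([-0.0005, 0.0035, -0.0058], 0.15)]
scene flask_neck [([0.0495, 0.1525, 0.0477], 0.61), ([-0.0055, -0.0004, 0.1233], 0.57)]
scene start_button_top [([0.5698, 0.1175, 0.1076], 0.71)]
top amber_flask [([-0.0078, -0.0028, 0.004], 0.6)]
top flask_neck [([-0.0063, 0.0026, 0.1272], 0.76), ([0.0493, 0.1526, 0.0519], 0.67)]
top start_button_top [([0.5697, 0.1227, 0.1083], 0.71), ([0.6629, -0.0401, 0.1575], 0.29)]
23.0667
```

View pics/g4.png

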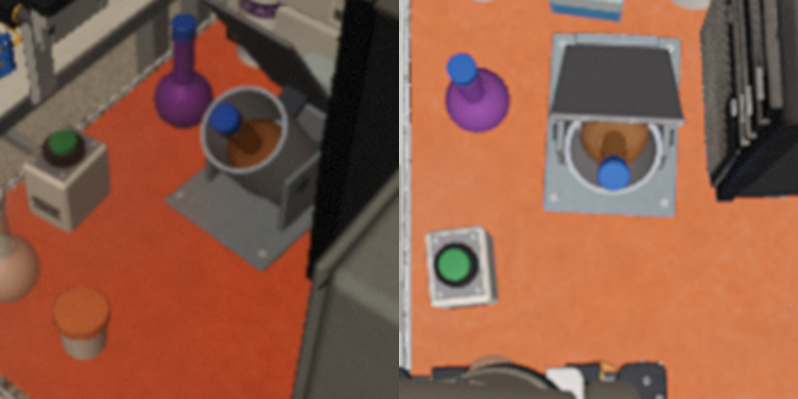

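The flask stands in line in the pot: foot about 7 mm from the floor centre, neck at the same offset (crop (613,170)). Next I press the button at crop (455,264).

Run:
```python
from h import *
B=np.array([.5702,.1205,.109]); q=tool(0,False)
gripper_to(0,10)
r.move_to(B+[0,0,.14],q); r.move_l(B+[0,0,.025+.012],vel=.15)
hit=r.move_l(B+[0,0,.025-.012],vel=.02,guard=9)
print(hit,np.array(telemetry.current_ee_pos())-B-[0,0,.025],telemetry.current_wrist_force())
r.hold(.4); print(np.array(telemetry.current_ee_pos())-B-[0,0,.025],telemetry.current_wrist_force())
r.move_l(B+[0,0,.15],vel=.1); r.move_to([.42,.05,.36],q); r.hold(.5)
A=pot_axes(-.071);F=np.array([.735,-.047,.056])
for c in("scene","top"):
    vision.snapshot(c)
    for t in("amber_flask","clear_flask","orange_cup"): print(c,t,[((A.T@(np.array(d["at"])-F) if t[0]=="a" else np.array(d["at"])).round(3).tolist(),round(d["score"],2)) for d in models.mark_of(t,c)])
print(telemetry.current_t(),telemetry.current_wrist_force())
```

```text
True [-3.86630967e-05  3.51949904e-05 -6.13913899e-03] [-1.09324762 -0.12956754  5.93232481]
[-3.23513035e-05  3.29781431e-05 -6.23995883e-03] [-0.41418297 -0.73733266  6.20195455]
scene amber_flask [([-0.014, 0.148, -0.056], 0.79)]
scene clear_flask [([0.445, 0.086, 0.001], 0.8)]
scene orange_cup [([0.441, -0.02, 0.002], 0.59)]
top amber_flask [([-0.005, -0.003, 0.005], 0.89), ([-0.016, 0.152, -0.056], 0.65)]
top clear_flask [([0.443, 0.092, 0.001], 0.77)]
top orange_cup [([0.444, -0.019, -0.003], 0.79)]
30.075 [ 0.62754574  0.07157593 -0.23115218]
```

Travel and force suggest the button went fully down. A second, firmer press costs little and removes the doubt, then I hand in.

Run:
```python
from h import *
B=np.array([.5702,.1205,.109]); q=tool(0,False)
r.move_to(B+[0,0,.14],q); r.move_l(B+[0,0,.037],vel=.15)
hit=r.move_l(B+[0,0,.025-.014],vel=.02,guard=16); r.hold(.3)
print(hit,telemetry.current_ee_pos()[2]-B[2]-.025,telemetry.current_wrist_force())
r.move_l(B+[0,0,.15],vel=.1); r.move_to([.42,.05,.36],q); r.hold(.5)
print(telemetry.current_t(), r.sign_off())
```

```text
True -0.006232593816244435 [-1.30467798 -0.01047302  4.53833433]
the job is handed in; nothing more can be done
35.7167 None
```

The amber flask stands in line on the pot's floor, about 7 mm from its centre by the camera estimates. The green button was pressed about 6 mm to its stop, twice, and released; the clear flask and cup had not moved when I last checked, just before the second press. I handed the job in at 35.7 s, and no verdict was returned.

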